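# Seat and vent the lacquer pot's cap in the pull-out tray

## Task

Pull the tray of the low grey cabinet out to its stop. Then screw the knurled cap of the lacquer pot that stands in the tray clockwise until it bottoms out, and back it off a quarter turn so that the pot is vented. Finish with the gripper still holding the cap there, the tray fully out, and the jars, dish and sanding block left where they stand.

Things in the scene. Friction and masses are not known exactly. Their poses are not given: they have to be found in the camera images.
- cabinet: low bench cabinet of grey sheet steel, 190 mm deep (its x axis), 150 mm wide (y), 100 mm tall (z), fixed to the table; origin at the centre of its underside; x points from its open front to its back, so the tray slides out along its -x. The front opening lies at x = -95 mm
- tray (a joint): how far the tray is pulled out, in m: 0 shut, 0.130 at the stop. It slides with about 5 N of friction and stays where it is left. Its grey front panel is 5 mm thick, 146 mm wide, top edge 82 mm above the table; the side walls are low (top 32 mm above the table)
- tray_handle (a point): middle of the tray's steel bar handle: a round bar 10 mm thick, 66 mm long, level and parallel to the tray front, 66 mm above the table and 45 mm in front of the front panel's face (40 mm free gap for a finger); open from above; axes as the cabinet's
- knurled_cap: the lacquer pot's aluminium vent cap: a knurled round cap 36 mm in diameter, 24 mm tall, with a dark index line on its top along its own +x. Origin on its axis at its underside, which is 58 mm above the table when fully home (top 82 mm); z points up. It is already caught on its thread
- cap_turn (a joint): how far the cap is unscrewed, in rad: 0 fully home against its seat (hard stop), growing as it turns anticlockwise seen from above; right-hand thread, clockwise tightens; it rises 6 mm per turn (0.955 mm per rad). Turning takes about 0.1 N m and it stays where it is left; a quarter turn back is 1.57
- dark_lid_jar: bystander: small clear glitter jar with a black ribbed lid, 43 mm wide, 58 mm tall, standing on the roof of the cabinet; origin at the centre of its underside
- white_lid_jar: bystander: small clear glitter jar with a white ribbed lid, 41 mm wide, 55 mm tall, standing on the table; origin at the centre of its underside
- cap_dish: bystander: round tin dish of small gold caps, 82 mm across, 20 mm tall; origin at the centre of its underside
- sanding_block: bystander: wooden sanding block, 40 x 85 x 31 mm, long side along its y axis; origin at the centre of its underside
- lacquer_pot (a point): the steel pot, fixed in the tray on its middle line, its axis 105 mm behind the handle bar. Origin at the centre of its underside, 12 mm above the table. It is 52 mm wide (clamp ring 57 mm) up to 36 mm above the table and narrows to 36 mm at 45 mm above the table; above this only a 25 mm neck stands under the cap
- cap_press: obstacle, fixed: green hand press on the table's left side, 376 mm tall with its lever, about 230 x 160 mm in plan; origin at the centre of its foot. It stands between the arm's starting place and the cabinet: go over it (tool tips above 0.4 m) or round it

How it is judged (in metres and radians):
On the way, in this order (a step that is already met when the one before it is completed fails the run):
1. the tray is pulled out to its stop (value of joint tray above 0.122 m), for 0.2 s.
2. the cap is screwed home until it bottoms out, with the tray out (value of joint cap_turn below 0.08 rad and value of joint tray above 0.115 m), for 0.2 s.
At the end, for the whole second after the job is handed in: The cap stands 1.31 to 1.83 rad (a quarter turn, 15 degrees either way) back from fully home, still, gripped by the fingers with more than 3 N, and the tray is out to at least 115 of its 130 mm (value of joint cap_turn between 1.31 and 1.83 rad and value of joint tray above 0.115 m and contact force between the fingers and knurled_cap above 3 N and angular speed of knurled_cap below 0.1 rad/s); the arm keeps its last pose, push and grip.
It fails at once if the dark lid jar is pushed more than 30 mm or tipped over (distance of dark_lid_jar from where it was at the start of the episode above 0.03 m or angle between dark_lid_jar's own z axis and vertical above 0.5 rad).
It fails at once if the white lid jar is pushed more than 30 mm or tipped over (distance of white_lid_jar from where it was at the start of the episode above 0.03 m or angle between white_lid_jar's own z axis and vertical above 0.5 rad).
It fails at once if the cap dish is pushed more than 30 mm or tipped over (distance of cap_dish from where it was at the start of the episode above 0.03 m or angle between cap_dish's own z axis and vertical above 0.5 rad).
It fails at once if the sanding block is pushed more than 30 mm or tipped over (distance of sanding_block from where it was at the start of the episode above 0.03 m or angle between sanding_block's own z axis and vertical above 0.5 rad).
It also fails if it takes over 72 s, if anything falls off the work surface, if the arm or the gripper's body presses on something with over 40 N, if the wrist force passes 120 N, or if a joint passes its speed limit or range.

## Robot

A 7-joint arm with a two-finger parallel gripper is mounted at the origin on a cart in front of the work surface, level with it; the furniture and walls round the work are solid. World frame = base frame: x ahead of the robot, y to its left, z up, the work surface at z = 0. Lengths are in mm, angles in rad, forces in N, time in s.
With the tool pointing down it reaches from about 400 to 875 mm from the base axis. Payload 4.4 kg.
Tool frame: the origin (TCP) lies between the finger pads, 19 mm behind the fingertips; this is the grasp point; z points along the fingers, y is the direction in which the jaws open and shut (so a half turn about z gives the same grasp; the last joint's range is limited). The gripper opens to 85 mm and grips with 20 to 120 N. Pads are 22 mm wide; open, the fingers measure 114 mm over their backs; the gripper's body (76 mm by 85 mm) begins 54 mm behind the grasp point. The pads swing forward as they close: fully open they stand 13 mm farther back than shut.
Start: joints at [1.224, 0.628, 0.038, 1.517, -0.027, 0.996, -0.02], TCP at [180.158, -624.548, 250.013] pointing down, gripper open.
Joint ranges: [-3.06, 3.06], [-0.37, 2.12], [-1.25, 1.32], [0.18, 2.47], [-1.1, 4.24], [0.23, 1.98], [-2.94, 2.94]. Speed limits (rad/s): [2.57, 2.57, 3.14, 3.14, 3.14, 3.14, 3.14].

## Interface

Orientations are given as [roll, pitch, yaw] about the fixed x, y, z axes, in that order (R = Rz(yaw) Ry(pitch) Rx(roll)).
In Python, from cell import read_state, get_image, calibration, finish_job gives the robot as it stands. The module is installed in compiled form; this text tells all that it offers.
- The arm moves only by the tool apply_moves, never from a script. Its argument "increments" is a list of rows, each an object of numbers: "tx", "ty", "tz": the shift along the world's x, y, z in m; "rx", "ry", "rz": the turn, a rotation vector about the world's x, y, z in units of 5 degrees (1.0 is 5 degrees); "claw": the finger opening in m, from 0 to 0.0854. In form: [{"tx": .., "ty": .., "tz": .., "rx": .., "ry": .., "rz": .., "claw": ..}, ...]. A call has 1 to 12 rows; each row is the pose to reach, as a shift and turn from the pose commanded when the call began; what a row does not reach only later rows make up. A row lasts 1/10 s, in which the tool goes at most 50 mm and 8.59 degrees, less where a joint would pass 70% of its speed; a pose out of reach is approached as far as the arm can. A call with a gripper value outside its range is refused whole. The fingers move at their own pace and stop on an object; the grip force is fixed at half the most. Time passes only in rows, so rows that repeat a pose let the fingers close. It gives the time, the measured TCP pose, the force and the opening at its end, in the units of the state.
- read_state(): the state, without advancing time (a new reading comes with each control period).
- get_image(name): name is "scene" or "top" or "wrist"; returns the picture (420x560x3 uint8, red, green, blue); there is no depth.
- calibration(name): a dict with "camera_matrix" (3x3 intrinsics, pixels), "distortion" ([k1, k2, p1, p2, k3] as OpenCV has them; the pictures are not rectified), "origin" and "attitude" of the camera in the world. Camera axes: x right, y up, looking along -z (the intrinsics and any distortion apply to the point x, -y, -z); pixel columns grow to the right and rows downward; lengths in mm; the calibration is good to about 2 mm. A picture is of the moment at which its call begins: read the wrist's pose just before it. calibration takes no time and is no camera call; for the wrist camera it gives the pose at the moment of the call.
- finish_job(): hands the job in, once; it reports no verdict.
The state is a dict: "clock": time; "qpos": joint angles; "qd": joint speeds; "tau": joint torques, N m; "eef_pos": TCP position; "tool_rot": TCP orientation; "force": force on the tool from outside, world axes, zero at the start; "torque": the same for the moment, N m; "width": finger opening in mm.
Only numpy, scipy, OpenCV 4.12 (cv2) and the standard library are available. Lean on these libraries where they do the work, as an engineer would, in place of code of your own. Each camera call takes 0.05 s, during which the arm holds its last target. There are 200 camera calls.

## Working session

There is one attempt and no reset: what is moved stays moved. The work goes in short steps, Python scripts to look and compute and a tool call to move; the robot and the scene stay as the last step left them, time stands still between calls to the robot, and variables do not carry over. Pictures are saved under pics/ and viewed, about 8 in all and at most 12, crops included, and the job is handed in when it is done.

Besides the shell and the picture viewer there is one more tool, called after "Call:" by a JSON object that holds its "api" and its "payload". apply_moves: Moves the arm, as the interface text tells. Its arguments: {"type":"object","properties":{"increments":{"type":"array"}},"required":["increments"]}

```bash
mkdir -p pics
cat > h.py <<'E'
import numpy as np, cv2
from cell import *
from scipy.spatial.transform import Rotation as R
def snap(n,f):
    c=calibration(n); im=get_image(n); cv2.imwrite('pics/'+f,im[:,:,::-1]); return c,im
def rot(c):
    a=np.array(c['attitude'],float)
    return a if a.shape==(3,3) else R.from_euler('xyz',a).as_matrix()
def ray(c,uv):
    p=cv2.undistortPoints(np.array([[uv]],float),np.array(c['camera_matrix']),np.array(c['distortion'],float))[0,0]
    d=rot(c)@np.array([p[0],-p[1],-1]); return np.array(c['origin'],float),d/np.linalg.norm(d)
def onz(c,uv,z):
    o,d=ray(c,uv); return o+d*(z-o[2])/d[2]
def tri(c1,u1,c2,u2):
    o1,d1=ray(c1,u1);o2,d2=ray(c2,u2)
    s=np.linalg.lstsq(np.c_[d1,-d2],o2-o1,rcond=None)[0]
    a=o1+s[0]*d1;b=o2+s[1]*d2; return (a+b)/2,np.linalg.norm(a-b)
E
python3 - <<'E'
from h import *
print(read_state())
import pickle
D={}
for n in('scene','top'):
    D[n],_=snap(n,n+'0.png'); print(n,D[n])
pickle.dump(D,open('cal.pkl','wb'))
E
```

```text
{'clock': 0.0, 'qpos': array([ 1.2241952 ,  0.62932859,  0.03847244,  1.51837948, -0.0270581 ,
        0.99630767, -0.02000714]), 'qd': array([ 0.0006071 ,  0.00197957,  0.0005304 , -0.00051294, -0.00094238,
        0.00018304, -0.00037869]), 'tau': array([-2.80735367e-04, -5.63402689e+01,  1.22622382e+00, -1.93440217e+01,
        1.09253463e-02,  1.03165975e-02,  8.45908623e-07]), 'eef_pos': array([ 179.9926243 , -623.96013071,  249.09730515]), 'tool_rot': array([-3.13968793e+00, -6.20023037e-06,  2.80737445e-01]), 'force': array([ 0.01388881, -0.14164134,  0.05408367]), 'torque': array([ 0.0360403 , -0.0068669 , -0.01297659]), 'width': 85.2982238613236}
scene {'camera_matrix': array([[381.52729371,   0.        , 270.27904003],
       [  0.        , 381.52729371, 206.37124708],
       [  0.        ,   0.        ,   1.        ]]), 'distortion': array([-0.00266102,  0.        ,  0.        ,  0.        ,  0.        ]), 'origin': array([ 204.81480748, -537.77490897,  481.79305627]), 'attitude': array([ 1.14128926e+00,  4.47516218e-04, -4.69172419e-01])}
top {'camera_matrix': array([[431.2697364 ,   0.        , 288.09265983],
       [  0.        , 431.2697364 , 211.9055638 ],
       [  0.        ,   0.        ,   1.        ]]), 'distortion': array([0.03231296, 0.        , 0.        , 0.        , 0.        ]), 'origin': array([ 304.72320136,  209.88931007, 1259.29828124]), 'attitude': array([ 0.23331707,  0.00579281, -1.60530756])}
```

View pics/scene0.png

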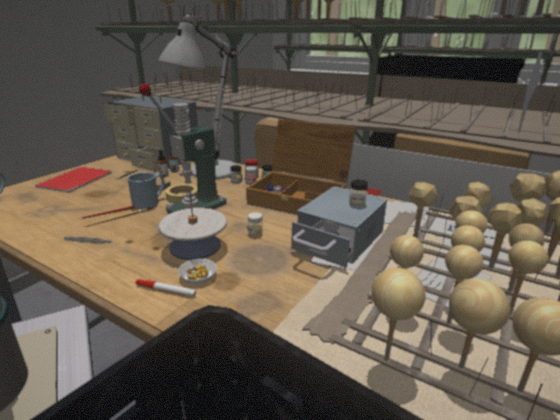

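View pics/top0.png

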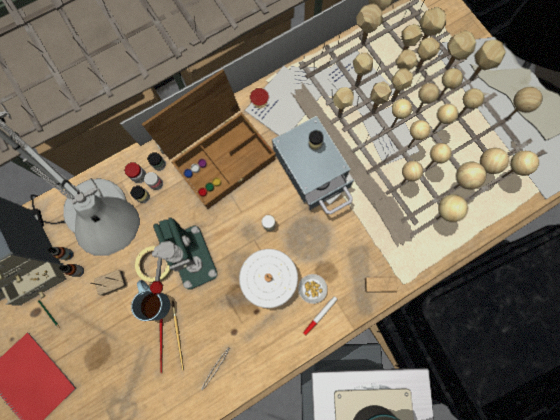

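Scene: cabinet at (340,222), its handle at about (318,240), white jar (255,224), dish (197,271). Top: cabinet roof (313,160), handle bar around (340,207), black jar (316,138), white jar (268,222), sanding block (380,284). The rack of wooden balls stands to the right.

Run:
```python
from h import *
import pickle
D=pickle.load(open('cal.pkl','rb'))
a=cv2.imread('pics/scene0.png')[180:280,280:400]; b=cv2.imread('pics/top0.png')[110:230,260:370]
a=cv2.resize(a,(480,400),interpolation=cv2.INTER_CUBIC)[:, :400]; b=cv2.resize(b,(400,436),interpolation=cv2.INTER_CUBIC)[36:]
cv2.imwrite('pics/crop1.png',np.hstack([a,b]))
t=D['top']
for n,uv,z in[('handle',(340,207),66),('roofjar',(316,138),158),('wjar',(268,222),55),('dish',(314,289),20),('block',(380,284),31),('press',(190,250),0),('ball rt',(454,207),100),('ball near',(412,170),100),('lever',(157,287),300)]: print(n,onz(t,uv,z).round())
```

```text
handle [597.  59.  66.]
roofjar [771. 124. 158.]
wjar [563. 265.  55.]
dish [373. 141.  20.]
block [380. -44.  31.]
press [499. 499.   0.]
ball rt [ 578. -250.  100.]
ball near [ 689. -146.  100.]
lever [374. 500. 300.]
```

View pics/crop1.png

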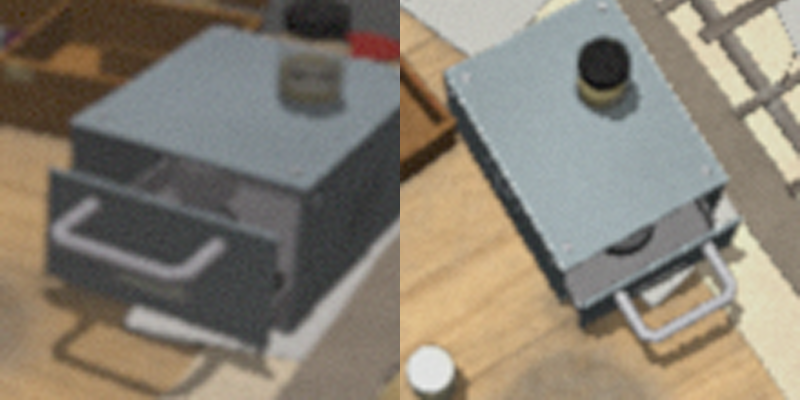

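Run:
```python
from h import *
import pickle
D=pickle.load(open('cal.pkl','rb'))
t,s=D['top'],D['scene']
T=lambda x,y:(260+(x-400)/3.636,110+(y+36)/3.636)
S=lambda x,y:(280+x/4,180+y/4)
L,r=tri(s,S(58,237),t,T(650,335)); Q,r2=tri(s,S(178,272),t,T(730,298)); print(L,r,Q,r2,'mid',(L+Q)/2)
for h in(L,Q):pass
for p in[(650,335),(730,298)]: print('bar66',onz(t,T(*p),66).round(1))
for p in[(447,72),(567,265),(724,183),(607,0)]: print('roof',onz(t,T(*p),100).round(1))
for p,q in[((72,122),(447,72)),((310,188),(724,183)),]: print(tri(s,S(*p),t,T(*q)))
for p in[(580,322),(736,225)]: print('front',onz(t,T(*p),82).round(1))
for p in[(580,322),(736,225)]: print('front',onz(t,T(*p),82).round(1))
```

```text
[583.56004471  91.67800044  66.69352021] 0.2785807105844962 [613.64136475  26.16958673  70.07895034] 6.987576069160319 mid [598.60070473  58.92379358  68.38623527]
bar66 [583.9  91.6  66. ]
bar66 [611.4  27.2  66. ]
roof [795.1 243.3 100. ]
roof [633.3 155.4 100. ]
roof [695.   30.8 100. ]
roof [851.8 113.9 100. ]
(array([757.08379836, 263.46453412,  50.60865881]), np.float64(115.22679007897025))
(array([698.77517965,  28.68251863,  98.04673582]), np.float64(6.83110650649012))
front [592.4 146.6  82. ]
front [666.1  20.9  82. ]
front [592.4 146.6  82. ]
front [666.1  20.9  82. ]
```

Call:
{"api": "apply_moves", "payload": {"increments": [{"tz": 0.05}, {"tz": 0.1}, {"tx": 0.02, "ty": 0.04, "tz": 0.12, "rz": 1}, {"tx": 0.418, "ty": 0.683, "tz": 0.12, "rz": 20.3}, {"tx": 0.418, "ty": 0.683, "tz": 0.12, "rz": 20.3}, {"tx": 0.418, "ty": 0.683, "tz": 0.12, "rz": 20.3}, {"tx": 0.418, "ty": 0.683, "tz": 0.12, "rz": 20.3}, {"tx": 0.418, "ty": 0.683, "tz": 0.12, "rz": 20.3}, {"tx": 0.418, "ty": 0.683, "tz": 0.12, "rz": 20.3}, {"tx": 0.418, "ty": 0.683, "tz": 0.12, "rz": 20.3}, {"tx": 0.418, "ty": 0.683, "tz": 0.12, "rz": 20.3}, {"tx": 0.418, "ty": 0.683, "tz": 0.12, "rz": 20.3}]}}

```text
$.increments[0]: bad value
```

Call:
{"api": "apply_moves", "payload": {"increments": [{"tx": 0, "ty": 0, "tz": 0.05, "rx": 0, "ry": 0, "rz": 0, "claw": 0.085}, {"tx": 0, "ty": 0, "tz": 0.1, "rx": 0, "ry": 0, "rz": 0, "claw": 0.085}, {"tx": 0.02, "ty": 0.04, "tz": 0.12, "rx": 0, "ry": 0, "rz": 1, "claw": 0.085}, {"tx": 0.418, "ty": 0.683, "tz": 0.12, "rx": 0, "ry": 0, "rz": 20.3, "claw": 0.085}, {"tx": 0.418, "ty": 0.683, "tz": 0.12, "rx": 0, "ry": 0, "rz": 20.3, "claw": 0.085}, {"tx": 0.418, "ty": 0.683, "tz": 0.12, "rx": 0, "ry": 0, "rz": 20.3, "claw": 0.085}, {"tx": 0.418, "ty": 0.683, "tz": 0.12, "rx": 0, "ry": 0, "rz": 20.3, "claw": 0.085}, {"tx": 0.418, "ty": 0.683, "tz": 0.12, "rx": 0, "ry": 0, "rz": 20.3, "claw": 0.085}, {"tx": 0.418, "ty": 0.683, "tz": 0.12, "rx": 0, "ry": 0, "rz": 20.3, "claw": 0.085}, {"tx": 0.418, "ty": 0.683, "tz": 0.12, "rx": 0, "ry": 0, "rz": 20.3, "claw": 0.085}, {"tx": 0.418, "ty": 0.683, "tz": 0.12, "rx": 0, "ry": 0, "rz": 20.3, "claw": 0.085}, {"tx": 0.418, "ty": 0.683, "tz": 0.12, "rx": 0, "ry": 0, "rz": 20.3, "claw": 0.085}]}}

```text
clock: 1.3
eef_pos: [437.4, -200.1, 370.0]
tool_rot: [-3.141, 0.0, 1.724]
force: [1.3, -0.1, 0.5]
width: 84.8
```

Call:
{"api": "apply_moves", "payload": {"increments": [{"tx": 0.155, "ty": 0.255, "tz": 0, "rx": 0, "ry": 0, "rz": 3.7, "claw": 0.085}, {"tx": 0.155, "ty": 0.255, "tz": 0, "rx": 0, "ry": 0, "rz": 3.7, "claw": 0.085}, {"tx": 0.155, "ty": 0.255, "tz": 0, "rx": 0, "ry": 0, "rz": 3.7, "claw": 0.085}, {"tx": 0.155, "ty": 0.255, "tz": 0, "rx": 0, "ry": 0, "rz": 3.7, "claw": 0.085}, {"tx": 0.155, "ty": 0.255, "tz": -0.1, "rx": 0, "ry": 0, "rz": 3.7, "claw": 0.045}, {"tx": 0.155, "ty": 0.255, "tz": -0.13, "rx": 0, "ry": 0, "rz": 3.7, "claw": 0.045}, {"tx": 0.155, "ty": 0.255, "tz": -0.13, "rx": 0, "ry": 0, "rz": 3.7, "claw": 0.045}, {"tx": 0.155, "ty": 0.255, "tz": -0.13, "rx": 0, "ry": 0, "rz": 3.7, "claw": 0.045}, {"tx": 0.155, "ty": 0.255, "tz": -0.13, "rx": 0, "ry": 0, "rz": 3.7, "claw": 0.045}, {"tx": 0.155, "ty": 0.255, "tz": -0.13, "rx": 0, "ry": 0, "rz": 3.7, "claw": 0.045}]}}

```text
clock: 2.3
eef_pos: [592.3, 52.0, 241.1]
tool_rot: [3.141, 0.001, 2.04]
force: [0.4, -0.7, -0.1]
width: 44.7
```

Run:
```python
from h import *
import pickle
s=read_state();print(s['eef_pos'],s['tool_rot'],s['width'],s['qpos'],s['clock'])
c,_=snap('wrist','w1.png');pickle.dump(c,open('w1.pkl','wb'));print(c)
```

```text
[592.34515553  52.02865683 241.0626003 ] [3.14106355e+00 1.10911301e-03 2.03991508e+00] 44.66226650839241 [ 0.17844846  0.59768063 -0.5011919   1.6794714   0.33975054  0.9511911
  0.0200923 ] 2.3
{'camera_matrix': array([[369.16639562,   0.        , 281.17960382],
       [  0.        , 369.16639562, 203.58973323],
       [  0.        ,   0.        ,   1.        ]]), 'distortion': array([-0.05890126,  0.        ,  0.        ,  0.        ,  0.        ]), 'origin': array([555.86811318, 120.38250604, 364.4712693 ]), 'attitude': array([-3.07634174e-01,  4.16841935e-04,  4.67701506e-01])}
```

View pics/w1.png

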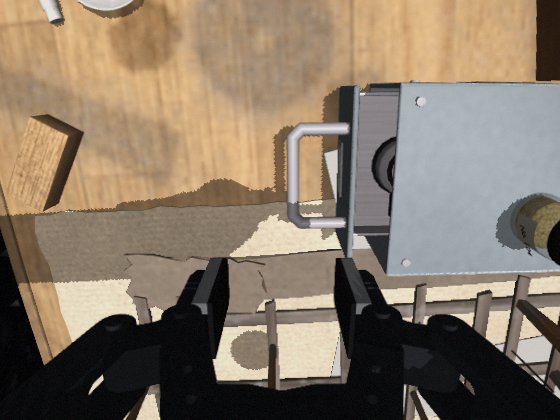

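Run:
```python
from h import *
import pickle
c=pickle.load(open('w1.pkl','rb'));t=pickle.load(open('cal.pkl','rb'))['top']
im=cv2.imread('pics/w1.png').astype(int)
for r in(140,160,176,192,210):
    print(r,[tuple(im[r,k]) for k in(284,288,292,296,300,304)][:0], [k for k in range(275,315) if im[r,k].min()>115 and abs(im[r,k,0]-im[r,k,2])<25])
for p in[(293.5,133),(295.5,219),(294.5,176)]:print(onz(c,p,66).round(1))
for p in[(348,88),(349,255)]:print('panel',onz(c,p,82).round(1))
for p in[(403,84),(387,273)]:print('roof front',onz(c,p,100).round(1))
T=lambda x,y:(260+(x-400)/3.636,110+(y+36)/3.636)
for p,q in[((293.5,133),(650,335)),((295.5,219),(730,298))]: print(tri(c,p,t,T(*q)))
print('cap',onz(c,(398,168),82))
```

```text
140 [] [288, 289, 290, 291, 292, 293, 294, 295, 296, 297]
160 [] [288, 289, 290, 291, 292, 293, 294, 295, 296, 297, 298]
176 [] [288, 289, 290, 291, 292, 293, 294, 295, 296, 297, 298]
192 [] [288, 289, 290, 291, 292, 293, 294, 295, 296, 297, 298]
210 [] []
[580.6  93.1  66. ]
[615.8  28.8  66. ]
[597.5  62.1  66. ]
panel [599.9 142.   82. ]
panel [667.7  25.4  82. ]
roof front [629.6 160.4 100. ]
roof front [696.2  31.4 100. ]
(array([578.70076525,  94.44285888,  88.12585276]), np.float64(1.3854091189851825))
(array([618.05275036,  23.57015379,  46.59179731]), np.float64(3.366310946406219))
cap [664.75816505 107.64224125  82.        ]
```

Call:
{"api": "apply_moves", "payload": {"increments": [{"tx": 0.006, "ty": 0.009, "tz": -0.05, "rx": 0, "ry": 0, "rz": 0.3, "claw": 0.045}, {"tx": 0.006, "ty": 0.009, "tz": -0.1, "rx": 0, "ry": 0, "rz": 0.3, "claw": 0.045}, {"tx": 0.006, "ty": 0.009, "tz": -0.12, "rx": 0, "ry": 0, "rz": 0.3, "claw": 0.045}, {"tx": 0.006, "ty": 0.009, "tz": -0.12, "rx": 0, "ry": 0, "rz": 0.3, "claw": 0.045}, {"tx": 0.006, "ty": 0.009, "tz": -0.12, "rx": 0, "ry": 0, "rz": 0.3, "claw": 0.045}]}}

```text
clock: 2.85
eef_pos: [599.4, 61.2, 122.1]
tool_rot: [3.139, 0.001, 2.065]
force: [-0.7, 0.9, 0.4]
width: 45.0
```

Call:
{"api": "apply_moves", "payload": {"increments": [{"tx": -0.001, "ty": 0, "tz": -0.03, "rx": 0, "ry": 0, "rz": 0, "claw": 0.045}, {"tx": -0.001, "ty": 0, "tz": -0.055, "rx": 0, "ry": 0, "rz": 0, "claw": 0.045}, {"tx": -0.001, "ty": 0, "tz": -0.055, "rx": 0, "ry": 0, "rz": 0, "claw": 0.045}, {"tx": -0.001, "ty": 0, "tz": -0.055, "rx": 0, "ry": 0, "rz": 0, "claw": 0.02}, {"tx": -0.001, "ty": 0, "tz": -0.055, "rx": 0, "ry": 0, "rz": 0, "claw": 0.0}, {"tx": -0.001, "ty": 0, "tz": -0.055, "rx": 0, "ry": 0, "rz": 0, "claw": 0.0}, {"tx": -0.001, "ty": 0, "tz": -0.055, "rx": 0, "ry": 0, "rz": 0, "claw": 0.0}, {"tx": -0.001, "ty": 0, "tz": -0.055, "rx": 0, "ry": 0, "rz": 0, "claw": 0.0}]}}

```text
clock: 3.65
eef_pos: [598.4, 62.1, 67.4]
tool_rot: [3.139, 0.002, 2.066]
force: [-1.7, -0.5, 6.4]
width: 7.2
```

Call:
{"api": "apply_moves", "payload": {"increments": [{"tx": -0.009, "ty": -0.005, "tz": 0, "rx": 0, "ry": 0, "rz": 0, "claw": 0}, {"tx": -0.018, "ty": -0.01, "tz": 0, "rx": 0, "ry": 0, "rz": 0, "claw": 0}, {"tx": -0.027, "ty": -0.0148, "tz": 0, "rx": 0, "ry": 0, "rz": 0, "claw": 0}, {"tx": -0.036, "ty": -0.0195, "tz": 0, "rx": 0, "ry": 0, "rz": 0, "claw": 0}, {"tx": -0.045, "ty": -0.0245, "tz": 0, "rx": 0, "ry": 0, "rz": 0, "claw": 0}, {"tx": -0.054, "ty": -0.0295, "tz": 0, "rx": 0, "ry": 0, "rz": 0, "claw": 0}, {"tx": -0.063, "ty": -0.0342, "tz": 0, "rx": 0, "ry": 0, "rz": 0, "claw": 0}, {"tx": -0.072, "ty": -0.039, "tz": 0, "rx": 0, "ry": 0, "rz": 0, "claw": 0}, {"tx": -0.081, "ty": -0.044, "tz": 0, "rx": 0, "ry": 0, "rz": 0, "claw": 0}, {"tx": -0.086, "ty": -0.0467, "tz": 0, "rx": 0, "ry": 0, "rz": 0, "claw": 0}, {"tx": -0.086, "ty": -0.0467, "tz": 0, "rx": 0, "ry": 0, "rz": 0, "claw": 0}]}}

```text
clock: 4.75
eef_pos: [513.3, 17.4, 67.4]
tool_rot: [3.134, 0.0, 2.068]
force: [-0.3, 3.8, 7.9]
width: 7.8
```

Call:
{"api": "apply_moves", "payload": {"increments": [{"tx": -0.0044, "ty": -0.0024, "tz": 0, "rx": 0, "ry": 0, "rz": 0, "claw": 0}, {"tx": -0.0088, "ty": -0.0048, "tz": 0, "rx": 0, "ry": 0, "rz": 0, "claw": 0}, {"tx": -0.0088, "ty": -0.0048, "tz": 0, "rx": 0, "ry": 0, "rz": 0, "claw": 0}]}}

```text
clock: 5.05
eef_pos: [505.2, 13.1, 67.4]
tool_rot: [3.133, 0.0, 2.068]
force: [0.8, 3.9, 7.6]
width: 7.8
```

Call:
{"api": "apply_moves", "payload": {"increments": [{"tx": -0.0044, "ty": -0.0024, "tz": 0, "rx": 0, "ry": 0, "rz": 0, "claw": 0}, {"tx": -0.0066, "ty": -0.0036, "tz": 0, "rx": 0, "ry": 0, "rz": 0, "claw": 0}, {"tx": -0.0088, "ty": -0.0048, "tz": 0, "rx": 0, "ry": 0, "rz": 0, "claw": 0}]}}

```text
clock: 5.35
eef_pos: [503.9, 12.5, 67.5]
tool_rot: [3.116, -0.0, 2.07]
force: [18.9, 11.9, -15.3]
width: 7.9
```

Run:
```python
from h import *
s=read_state();print(s['eef_pos'],s['force'],s['torque'],s['clock'])
snap('top','top1.png');snap('scene','scene1.png')
t=cv2.imread('pics/top1.png')[120:270,270:390];s=cv2.imread('pics/scene1.png')[170:290,250:400]
cv2.imwrite('pics/crop2.png',np.hstack([cv2.resize(t,(320,400)),cv2.resize(s,(480,400))[:, :]]))
```

```text
[503.94099386  12.47064404  67.53308386] [ 18.86831281  11.85624101 -15.27998067] [ 2.27718851 -3.5649863  -0.17727376] 5.35
```

View pics/crop2.png

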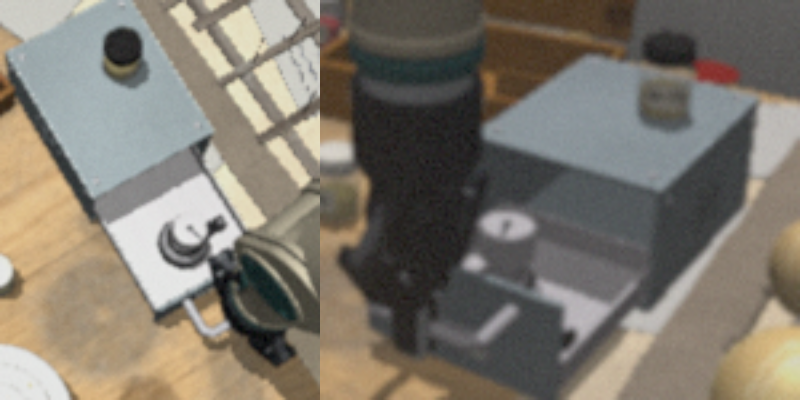

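Call:
{"api": "apply_moves", "payload": {"increments": [{"tx": 0.004, "ty": 0.002, "tz": 0, "rx": 0, "ry": 0, "rz": 0, "claw": 0.0}, {"tx": 0.0065, "ty": 0.0035, "tz": 0, "rx": 0, "ry": 0, "rz": 0, "claw": 0.045}, {"tx": 0.0065, "ty": 0.0035, "tz": 0, "rx": 0, "ry": 0, "rz": 0, "claw": 0.045}, {"tx": 0.0065, "ty": 0.0035, "tz": 0, "rx": 0, "ry": 0, "rz": 0, "claw": 0.045}, {"tx": 0.0065, "ty": 0.0035, "tz": 0.04, "rx": 0, "ry": 0, "rz": 0, "claw": 0.045}, {"tx": 0.0065, "ty": 0.0035, "tz": 0.09, "rx": 0, "ry": 0, "rz": 0, "claw": 0.045}, {"tx": 0.0065, "ty": 0.0035, "tz": 0.13, "rx": 0, "ry": 0, "rz": 0, "claw": 0.07}, {"tx": 0.05, "ty": 0.027, "tz": 0.15, "rx": 0, "ry": 0, "rz": 0, "claw": 0.07}, {"tx": 0.097, "ty": 0.052, "tz": 0.15, "rx": 0, "ry": 0, "rz": 0, "claw": 0.07}, {"tx": 0.097, "ty": 0.052, "tz": 0.15, "rx": 0, "ry": 0, "rz": 0, "claw": 0.07}, {"tx": 0.097, "ty": 0.052, "tz": 0.15, "rx": 0, "ry": 0, "rz": 0, "claw": 0.07}]}}

```text
clock: 6.55
eef_pos: [590.3, 58.2, 214.5]
tool_rot: [-3.141, -0.001, 2.068]
force: [-0.6, -0.9, -0.8]
width: 70.0
```

Run:
```python
from h import *
import pickle
s=read_state();print(s['eef_pos'],s['tool_rot'],s['width'],s['qpos'],s['clock'],s['force'])
c,_=snap('wrist','w2.png');ct,_=snap('top','top2.png');cs,_=snap('scene','scene2.png');pickle.dump((c,ct,cs),open('w2.pkl','wb'))
s=cv2.imread('pics/scene2.png')[190:270,270:370]
cv2.imwrite('pics/crop3.png',np.hstack([cv2.imread('pics/w2.png')[:400,100:500],cv2.resize(s,(400,320)).repeat(1,0) if 0 else cv2.copyMakeBorder(cv2.resize(s,(400,320)),0,80,0,0,0)]))
```

```text
[590.32656862  58.1867377  214.46081885] [-3.14071101e+00 -5.41104369e-04  2.06783619e+00] 70.0129767900042 [ 1.75942660e-01  6.31603371e-01 -5.15361210e-01  1.70947148e+00
  3.79428374e-01  9.02449090e-01  1.65357097e-03] 6.55 [-0.60474601 -0.94442847 -0.76178527]
```

View pics/crop3.png

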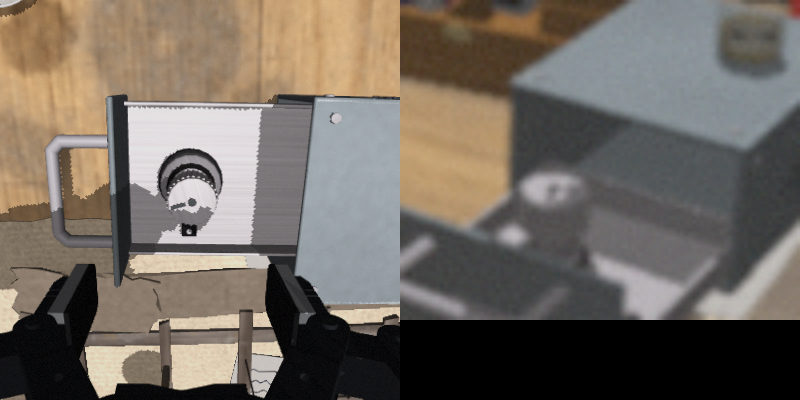

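Run:
```python
import cv2,numpy as np
w=cv2.imread('pics/w2.png')[145:245,245:345];t=cv2.imread('pics/top2.png')[175:225,310:360];s=cv2.imread('pics/scene2.png')[225:265,290:330]
f=lambda a,i=cv2.INTER_CUBIC:cv2.resize(a,(400,400),interpolation=i)
cv2.imwrite('pics/crop4.png',np.hstack([f(w),f(s)]));cv2.imwrite('pics/crop5.png',f(t))
```

```text
(no output)
```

View pics/crop4.png

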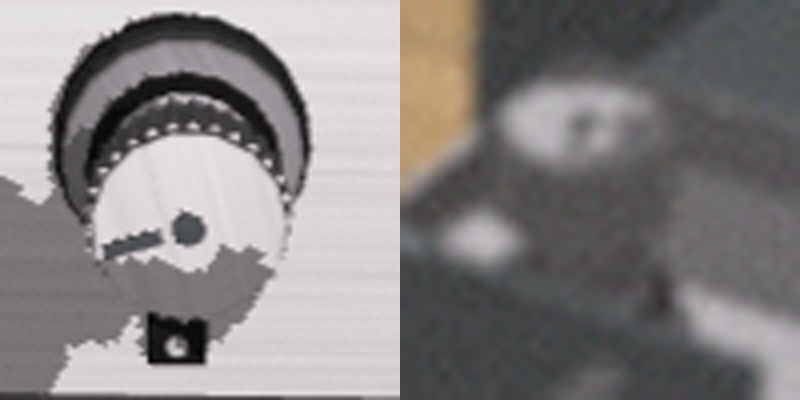

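Wrist: cap centre dot at (292,202), with the index line pointing image-left to (271,207.5). Scene: dot at (308,237.5).

Run:
```python
from h import *
import pickle
c,t,s=pickle.load(open('w2.pkl','rb'))
p=lambda x,y:(245+x/4-.4,145+y/4-.4)
P,r=tri(c,p(188,228),s,(307.6,237.1));print(P,r)
for z in(82,86,90):
    a=onz(c,p(188,228),z);b=onz(c,p(105,250),z);d=b-a
    # cap rim left/right at row of centre
    l=onz(c,p(92,220),z);q=onz(c,p(288,220),z)
    print(z,a.round(1),'idx deg',np.degrees(np.arctan2(d[1],d[0])).round(1),'diam',np.linalg.norm(l-q).round(1))
```

```text
[595.95230694  59.60962174  84.80458556] 0.7097250371724633
82 [596.1  59.   82. ] idx deg -136.0 diam 35.5
86 [595.4  60.1  86. ] idx deg -136.0 diam 35.0
90 [594.7  61.1  90. ] idx deg -136.0 diam 34.4
```

Call:
{"api": "apply_moves", "payload": {"increments": [{"tx": 0.005, "ty": 0.002, "tz": 0, "rx": 0, "ry": 0, "rz": 29, "claw": 0.06}, {"tx": 0.005, "ty": 0.002, "tz": 0, "rx": 0, "ry": 0, "rz": 29, "claw": 0.06}, {"tx": 0.005, "ty": 0.002, "tz": 0, "rx": 0, "ry": 0, "rz": 29, "claw": 0.06}, {"tx": 0.005, "ty": 0.002, "tz": 0, "rx": 0, "ry": 0, "rz": 29, "claw": 0.06}, {"tx": 0.005, "ty": 0.002, "tz": 0, "rx": 0, "ry": 0, "rz": 29, "claw": 0.06}, {"tx": 0.005, "ty": 0.002, "tz": 0, "rx": 0, "ry": 0, "rz": 29, "claw": 0.06}, {"tx": 0.005, "ty": 0.002, "tz": 0, "rx": 0, "ry": 0, "rz": 29, "claw": 0.06}, {"tx": 0.005, "ty": 0.002, "tz": 0, "rx": 0, "ry": 0, "rz": 29, "claw": 0.06}, {"tx": 0.005, "ty": 0.002, "tz": 0, "rx": 0, "ry": 0, "rz": 29, "claw": 0.06}, {"tx": 0.005, "ty": 0.002, "tz": 0, "rx": 0, "ry": 0, "rz": 29, "claw": 0.06}, {"tx": 0.005, "ty": 0.002, "tz": 0, "rx": 0, "ry": 0, "rz": 29, "claw": 0.06}, {"tx": 0.005, "ty": 0.002, "tz": 0, "rx": 0, "ry": 0, "rz": 29, "claw": 0.06}]}}

```text
clock: 7.9
eef_pos: [594.1, 58.3, 214.6]
tool_rot: [-3.141, -0.002, -2.41]
force: [-0.1, 0.6, 0.7]
width: 60.2
```

```bash
python3 -c "
from h import *
s=read_state();print(s['eef_pos'],s['tool_rot'],s['width'],s['qpos'],s['clock'],s['force'])"
```

```text
[594.06236608  58.2621098  214.61478379] [-3.14101435e+00 -2.49566372e-03 -2.41019998e+00] 60.19395721911085 [ 0.41957708  0.77755665 -0.98725483  1.69116235  0.72527753  1.08481639
  1.50410337] 7.9 [-0.05927158  0.60314971  0.72844605]
```

Call:
{"api": "apply_moves", "payload": {"increments": [{"tx": 0.002, "ty": 0.0015, "tz": -0.05, "rx": 0, "ry": 0, "rz": 0, "claw": 0.06}, {"tx": 0.002, "ty": 0.0015, "tz": -0.09, "rx": 0, "ry": 0, "rz": 0, "claw": 0.06}, {"tx": 0.002, "ty": 0.0015, "tz": -0.1, "rx": 0, "ry": 0, "rz": 0, "claw": 0.06}, {"tx": 0.002, "ty": 0.0015, "tz": -0.1, "rx": 0, "ry": 0, "rz": 0, "claw": 0.06}]}}

```text
clock: 8.3
eef_pos: [595.8, 60.3, 113.9]
tool_rot: [3.14, -0.004, -2.416]
force: [0.9, -0.1, 1.3]
width: 59.9
```

Call:
{"api": "apply_moves", "payload": {"increments": [{"tx": 0, "ty": 0, "tz": -0.02, "rx": 0, "ry": 0, "rz": 0, "claw": 0.06}, {"tx": 0, "ty": 0, "tz": -0.04, "rx": 0, "ry": 0, "rz": 0, "claw": 0.06}, {"tx": 0, "ty": 0, "tz": -0.04, "rx": 0, "ry": 0, "rz": 0, "claw": 0.05}, {"tx": 0, "ty": 0, "tz": -0.04, "rx": 0, "ry": 0, "rz": 0, "claw": 0.04}, {"tx": 0, "ty": 0, "tz": -0.04, "rx": 0, "ry": 0, "rz": 0, "claw": 0.02}, {"tx": 0, "ty": 0, "tz": -0.04, "rx": 0, "ry": 0, "rz": 0, "claw": 0.02}, {"tx": 0, "ty": 0, "tz": -0.04, "rx": 0, "ry": 0, "rz": 0, "claw": 0.02}, {"tx": 0, "ty": 0, "tz": -0.04, "rx": 0, "ry": 0, "rz": 0, "claw": 0.02}]}}

```text
clock: 9.1
eef_pos: [598.3, 61.1, 76.2]
tool_rot: [-3.14, 0.001, -2.416]
force: [-0.4, -1.5, 6.7]
width: 34.6
```

```bash
python3 -c "
from h import *
s=read_state();print(s['eef_pos'],s['tool_rot'],s['width'],s['qpos'],s['clock'],s['force'],s['torque'])"
```

```text
[598.26767603  61.07636482  76.24982711] [-3.13986585e+00  1.18796017e-03 -2.41645118e+00] 34.579911783042995 [ 0.33986476  0.94329718 -0.84305307  1.77632778  0.91773143  0.86642125
  1.35208484] 9.1 [-0.3636767  -1.45563092  6.71487825] [-0.42381972  0.04596944  0.04472202]
```

Call:
{"api": "apply_moves", "payload": {"increments": [{"tx": 0.002, "ty": 0.0005, "tz": 0, "rx": 0, "ry": 0, "rz": -1.2, "claw": 0.02}, {"tx": 0.002, "ty": 0.0005, "tz": -0.0002, "rx": 0, "ry": 0, "rz": -2.4, "claw": 0.02}, {"tx": 0.002, "ty": 0.0005, "tz": -0.0003, "rx": 0, "ry": 0, "rz": -3.6, "claw": 0.02}, {"tx": 0.002, "ty": 0.0005, "tz": -0.0004, "rx": 0, "ry": 0, "rz": -4.8, "claw": 0.02}, {"tx": 0.002, "ty": 0.0005, "tz": -0.0005, "rx": 0, "ry": 0, "rz": -6, "claw": 0.02}, {"tx": 0.002, "ty": 0.0005, "tz": -0.0006, "rx": 0, "ry": 0, "rz": -7.2, "claw": 0.02}, {"tx": 0.002, "ty": 0.0005, "tz": -0.0007, "rx": 0, "ry": 0, "rz": -8.4, "claw": 0.02}, {"tx": 0.002, "ty": 0.0005, "tz": -0.0008, "rx": 0, "ry": 0, "rz": -9.6, "claw": 0.02}, {"tx": 0.002, "ty": 0.0005, "tz": -0.001, "rx": 0, "ry": 0, "rz": -12, "claw": 0.02}]}}

```text
clock: 10.0
eef_pos: [599.2, 60.7, 75.2]
tool_rot: [-3.14, 0.0, 2.874]
force: [-2.9, -3.8, 9.1]
width: 34.7
```

```bash
python3 -c "
from h import *
s=read_state();print(s['eef_pos'],s['tool_rot'],s['width'],s['qpos'],s['clock'],s['force'],s['torque'])"
```

```text
[599.20900719  60.67126261  75.18343918] [-3.13955517e+00  4.46516189e-04  2.87390444e+00] 34.669705733531025 [ 0.21966537  0.86876931 -0.61343763  1.77546516  0.71792093  0.73548645
  0.52109066] 10.0 [-2.92468517 -3.80755288  9.11016506] [-0.71797407  0.62199566  0.07971572]
```

Call:
{"api": "apply_moves", "payload": {"increments": [{"tx": 0, "ty": 0, "tz": -0.0001, "rx": 0, "ry": 0, "rz": -1.2, "claw": 0.02}, {"tx": 0, "ty": 0, "tz": -0.0002, "rx": 0, "ry": 0, "rz": -2.4, "claw": 0.02}, {"tx": 0, "ty": 0, "tz": -0.0003, "rx": 0, "ry": 0, "rz": -3.6, "claw": 0.02}, {"tx": 0, "ty": 0, "tz": -0.0004, "rx": 0, "ry": 0, "rz": -4.8, "claw": 0.02}, {"tx": 0, "ty": 0, "tz": -0.0005, "rx": 0, "ry": 0, "rz": -6, "claw": 0.02}, {"tx": 0, "ty": 0, "tz": -0.0005, "rx": 0, "ry": 0, "rz": -6, "claw": 0.02}]}}

```text
clock: 10.6
eef_pos: [599.0, 60.3, 74.7]
tool_rot: [-3.139, 0.002, 2.353]
force: [-2.8, -4.0, 8.1]
width: 34.4
```

```bash
python3 -c "
from h import *
s=read_state();print(s['eef_pos'],s['tool_rot'],s['width'],s['qpos'],s['clock'],s['force'],s['torque'])"
```

```text
[599.04815867  60.31442828  74.69376238] [-3.13920406e+00  1.86820985e-03  2.35273351e+00] 34.400760037923305 [ 0.14359092  0.83719513 -0.47954935  1.77817662  0.58653392  0.67392866
  0.11117983] 10.6 [-2.84553434 -3.95070117  8.14781052] [-0.8542296   0.57732904 -0.09518814]
```

Call:
{"api": "apply_moves", "payload": {"increments": [{"tx": 0, "ty": 0, "tz": -0.0001, "rx": 0, "ry": 0, "rz": -1.2, "claw": 0.02}, {"tx": 0, "ty": 0, "tz": -0.0002, "rx": 0, "ry": 0, "rz": -2.4, "claw": 0.02}, {"tx": 0, "ty": 0, "tz": -0.0003, "rx": 0, "ry": 0, "rz": -3.6, "claw": 0.02}, {"tx": 0, "ty": 0, "tz": -0.0004, "rx": 0, "ry": 0, "rz": -4.8, "claw": 0.02}, {"tx": 0, "ty": 0, "tz": -0.0005, "rx": 0, "ry": 0, "rz": -6, "claw": 0.02}]}}

```text
clock: 11.1
eef_pos: [598.8, 60.2, 74.2]
tool_rot: [-3.14, 0.002, 1.827]
force: [-3.6, -3.9, 9.4]
width: 34.4
```

```bash
python3 -c "
from h import *
s=read_state();print(s['eef_pos'],s['tool_rot'],s['width'],s['qpos'],s['clock'],s['force'],s['torque'])"
```

```text
[598.82328948  60.16382202  74.18010855] [-3.14006866e+00  2.23586708e-03  1.82733816e+00] 34.40899345041573 [ 0.06285772  0.81410747 -0.3426645   1.78109563  0.43601673  0.62348375
 -0.28274674] 11.1 [-3.6174984  -3.92649526  9.38734908] [-0.85447544  0.74094091  0.07594888]
```

Call:
{"api": "apply_moves", "payload": {"increments": [{"tx": 0, "ty": 0, "tz": -0.0001, "rx": 0, "ry": 0, "rz": -1.2, "claw": 0.02}, {"tx": 0, "ty": 0, "tz": -0.0002, "rx": 0, "ry": 0, "rz": -2.4, "claw": 0.02}, {"tx": 0, "ty": 0, "tz": -0.0003, "rx": 0, "ry": 0, "rz": -3.6, "claw": 0.02}, {"tx": 0, "ty": 0, "tz": -0.0004, "rx": 0, "ry": 0, "rz": -4.8, "claw": 0.02}, {"tx": 0, "ty": 0, "tz": -0.0005, "rx": 0, "ry": 0, "rz": -6, "claw": 0.02}]}}

```text
clock: 11.6
eef_pos: [598.7, 60.3, 73.7]
tool_rot: [-3.141, 0.002, 1.304]
force: [-2.8, -4.1, 8.8]
width: 34.0
```

```bash
python3 -c "
from h import *
s=read_state();print(s['eef_pos'],s['tool_rot'],s['width'],s['qpos'],s['clock'],s['force'],s['torque'])"
```

```text
[598.71980936  60.33493167  73.67533106] [-3.14112617e+00  2.25593848e-03  1.30390279e+00] 33.99183138746963 [-0.02128791  0.79971453 -0.20474938  1.78405229  0.26998463  0.58664785
 -0.65862266] 11.6 [-2.84136567 -4.06670746  8.75567793] [-0.75654764  0.73554594  0.08697565]
```

Call:
{"api": "apply_moves", "payload": {"increments": [{"tx": 0, "ty": 0, "tz": -0.0001, "rx": 0, "ry": 0, "rz": -1.2, "claw": 0.02}, {"tx": 0, "ty": 0, "tz": -0.0002, "rx": 0, "ry": 0, "rz": -2.4, "claw": 0.02}, {"tx": 0, "ty": 0, "tz": -0.0003, "rx": 0, "ry": 0, "rz": -3.6, "claw": 0.02}, {"tx": 0, "ty": 0, "tz": -0.0004, "rx": 0, "ry": 0, "rz": -4.8, "claw": 0.02}, {"tx": 0, "ty": 0, "tz": -0.0005, "rx": 0, "ry": 0, "rz": -6, "claw": 0.02}]}}

```text
clock: 12.1
eef_pos: [598.6, 60.7, 73.2]
tool_rot: [3.141, 0.002, 0.78]
force: [-3.5, -3.2, 9.8]
width: 34.4
```

```bash
python3 -c "
from h import *
s=read_state();print(s['eef_pos'],s['tool_rot'],s['width'],s['qpos'],s['clock'],s['force'],s['torque'])
c,_=snap('wrist','w3.png');import pickle;pickle.dump(c,open('w3.pkl','wb'))
w=cv2.imread('pics/w3.png');cv2.imwrite('pics/w3c.png',cv2.resize(w[150:350,180:380],(600,600)))"
```

```text
[598.61247868  60.66604537  73.17701817] [3.14148383e+00 1.75977778e-03 7.80498654e-01] 34.42606061867889 [-0.10613117  0.79389315 -0.06787579  1.7870232   0.09253319  0.5651292
 -1.02232862] 12.1 [-3.49994372 -3.24004764  9.7539317 ] [-0.77048076  0.79732092  0.07827664]
```

View pics/w3c.png

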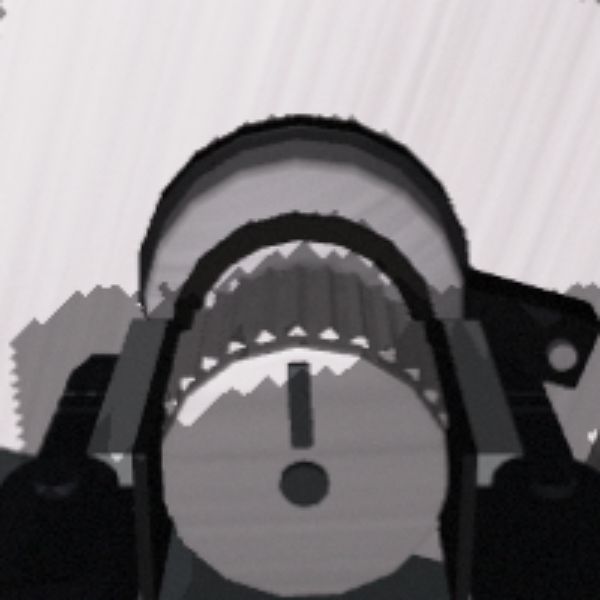

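The index line now sits in view between the fingers, dot at (304,484) and line tip (298,365). It points to about 47°, which is −177° from the start and matches the gripper turn, so there is no slip.

Call:
{"api": "apply_moves", "payload": {"increments": [{"tx": 0, "ty": 0, "tz": -0.0001, "rx": 0, "ry": 0, "rz": -1.2, "claw": 0.02}, {"tx": 0, "ty": 0, "tz": -0.0002, "rx": 0, "ry": 0, "rz": -2.4, "claw": 0.02}, {"tx": 0, "ty": 0, "tz": -0.0003, "rx": 0, "ry": 0, "rz": -3.6, "claw": 0.02}, {"tx": 0, "ty": 0, "tz": -0.0004, "rx": 0, "ry": 0, "rz": -4.8, "claw": 0.02}, {"tx": 0, "ty": 0, "tz": -0.0005, "rx": 0, "ry": 0, "rz": -6, "claw": 0.02}]}}

```text
clock: 12.65
eef_pos: [600.1, 61.5, 72.9]
tool_rot: [3.14, -0.002, 0.263]
force: [-2.7, -2.8, 7.5]
width: 34.7
```

```bash
cat > st.py <<'E'
from h import *
s=read_state();print(s['eef_pos'],s['tool_rot'],s['width'],s['qpos'],s['clock'],s['force'],s['torque'])
E
python3 st.py
```

```text
[600.05400903  61.46748034  72.89647132] [ 3.14004258e+00 -1.89900535e-03  2.62918157e-01] 34.67179057076502 [-0.19100911  0.79640225  0.06730428  1.78862602 -0.08852064  0.55738515
 -1.37670877] 12.65 [-2.70507227 -2.77551627  7.49416964] [-0.7531755   0.38334633  1.46527835]
```

Call:
{"api": "apply_moves", "payload": {"increments": [{"tx": 0, "ty": 0, "tz": 0, "rx": 0, "ry": 0, "rz": -0.2, "claw": 0.02}, {"tx": 0, "ty": 0, "tz": 0, "rx": 0, "ry": 0, "rz": -0.4, "claw": 0.02}, {"tx": 0, "ty": 0, "tz": 0, "rx": 0, "ry": 0, "rz": -0.4, "claw": 0.02}, {"tx": 0, "ty": 0, "tz": 0, "rx": 0, "ry": 0, "rz": -0.4, "claw": 0.02}]}}

```text
clock: 13.05
eef_pos: [600.8, 61.5, 72.9]
tool_rot: [3.14, -0.003, 0.231]
force: [-0.4, -2.9, 7.1]
width: 34.1
```

```bash
python3 st.py; python3 -c "
from h import *
c,_=snap('wrist','w4.png');import pickle;pickle.dump(c,open('w4.pkl','wb'))
w=cv2.imread('pics/w4.png');cv2.imwrite('pics/w4c.png',cv2.resize(w[150:350,180:380],(600,600)))"
```

```text
[600.81041915  61.49531959  72.89642288] [ 3.13992567 -0.00330243  0.23113068] 34.112372305110256 [-0.19600966  0.79706727  0.07558857  1.78791157 -0.09978463  0.55683723
 -1.39819944] 13.05 [-0.3686534  -2.92818928  7.08388385] [-0.68176281 -0.09188476  1.11751791]
```

View pics/w4c.png

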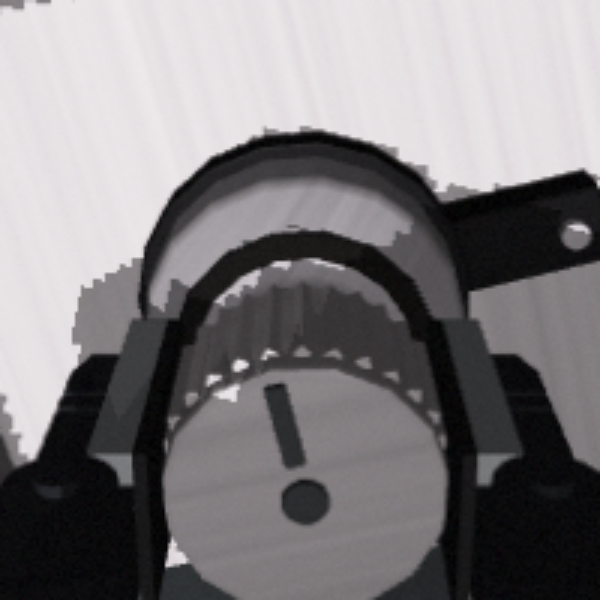

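```bash
python3 -c "
from h import *
import pickle
for f,a,b in(('w3',(304,484),(299,366)),('w4',(305,501),(275,387))):
    c=pickle.load(open(f+'.pkl','rb'));g=lambda p:onz(c,(180+p[0]/3,150+p[1]/3),82)
    d=g(b)-g(a);print(f,g(a).round(1),np.degrees(np.arctan2(d[1],d[0])))"
```

```text
w3 [597.1  60.1  82. ] 46.722848327101836
w4 [597.1  60.4  82. ] 25.84506931967504
```

Call:
{"api": "apply_moves", "payload": {"increments": [{"tx": -0.001, "ty": 0, "tz": 0.0001, "rx": 0, "ry": 0, "rz": 1.2, "claw": 0.02}, {"tx": -0.002, "ty": 0, "tz": 0.0002, "rx": 0, "ry": 0, "rz": 2.4, "claw": 0.02}, {"tx": -0.002, "ty": 0, "tz": 0.0003, "rx": 0, "ry": 0, "rz": 3.6, "claw": 0.02}, {"tx": -0.002, "ty": 0, "tz": 0.0004, "rx": 0, "ry": 0, "rz": 4.8, "claw": 0.02}, {"tx": -0.002, "ty": 0, "tz": 0.0005, "rx": 0, "ry": 0, "rz": 6, "claw": 0.02}, {"tx": -0.002, "ty": 0, "tz": 0.0006, "rx": 0, "ry": 0, "rz": 7.2, "claw": 0.02}, {"tx": -0.002, "ty": 0, "tz": 0.0007, "rx": 0, "ry": 0, "rz": 8.4, "claw": 0.02}, {"tx": -0.002, "ty": 0, "tz": 0.0008, "rx": 0, "ry": 0, "rz": 9.6, "claw": 0.02}, {"tx": -0.002, "ty": 0, "tz": 0.0009, "rx": 0, "ry": 0, "rz": 10.8, "claw": 0.02}, {"tx": -0.002, "ty": 0, "tz": 0.001, "rx": 0, "ry": 0, "rz": 12, "claw": 0.02}, {"tx": -0.002, "ty": 0, "tz": 0.0012, "rx": 0, "ry": 0, "rz": 13.2, "claw": 0.02}, {"tx": -0.002, "ty": 0, "tz": 0.0012, "rx": 0, "ry": 0, "rz": 14.4, "claw": 0.02}]}}

```text
clock: 14.3
eef_pos: [599.1, 62.9, 74.1]
tool_rot: [3.138, -0.002, 1.487]
force: [1.2, 0.2, 5.7]
width: 34.5
```

```bash
python3 st.py
```

```text
[599.14565235  62.93611172  74.09952539] [ 3.13758556e+00 -2.35954872e-03  1.48737246e+00] 34.49152421834803 [ 0.00809411  0.80253431 -0.25618112  1.78630632  0.33112039  0.59033456
 -0.53274255] 14.3 [1.24885871 0.19372182 5.7188473 ] [ 0.09719949 -0.18814834 -0.13019856]
```

Turned 72°, with 18° (3.6 units) to go.

Call:
{"api": "apply_moves", "payload": {"increments": [{"tx": 0, "ty": -0.001, "tz": 0.0001, "rx": 0, "ry": 0, "rz": 1.2, "claw": 0.02}, {"tx": 0, "ty": -0.001, "tz": 0.0002, "rx": 0, "ry": 0, "rz": 2.4, "claw": 0.02}, {"tx": 0, "ty": -0.001, "tz": 0.0003, "rx": 0, "ry": 0, "rz": 3.6, "claw": 0.02}, {"tx": 0, "ty": -0.001, "tz": 0.0003, "rx": 0, "ry": 0, "rz": 3.6, "claw": 0.02}, {"tx": 0, "ty": -0.001, "tz": 0.0003, "rx": 0, "ry": 0, "rz": 3.6, "claw": 0.02}, {"tx": 0, "ty": -0.001, "tz": 0.0003, "rx": 0, "ry": 0, "rz": 3.6, "claw": 0.02}]}}

```text
clock: 14.9
eef_pos: [598.6, 62.9, 74.4]
tool_rot: [3.138, -0.002, 1.799]
force: [-0.5, 1.5, 5.4]
width: 34.5
```

```bash
python3 st.py; python3 -c "
from h import *
c,_=snap('wrist','w5.png');import pickle;pickle.dump(c,open('w5.pkl','wb'))
snap('top','top5.png')
w=cv2.imread('pics/w5.png');t=cv2.imread('pics/top5.png');cv2.imwrite('pics/w5c.png',np.hstack([cv2.resize(w[150:350,180:380],(400,400)),cv2.resize(t[100:300,240:440],(400,400))]))"
```

```text
[598.56148393  62.85822522  74.36666975] [ 3.13776724e+00 -2.14961463e-03  1.79856059e+00] 34.465311888127346 [ 0.0598022   0.81194528 -0.34007884  1.78551567  0.42935333  0.61381469
 -0.30845706] 14.9 [-0.46268973  1.54718275  5.42537157] [ 0.38696069 -0.03999417  0.08566769]
```

View pics/w5c.png

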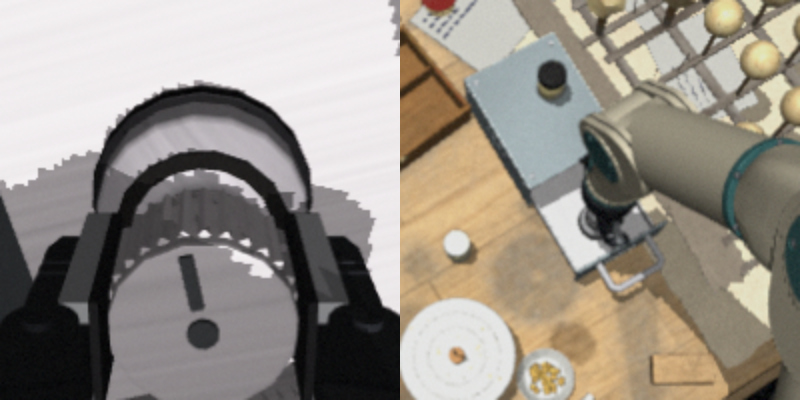

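```bash
python3 -c "
from h import *
import pickle
c=pickle.load(open('w5.pkl','rb'));g=lambda p:onz(c,(180+p[0]/2,150+p[1]/2),83.5)
d=g((186,256))-g((203,333));print(g((203,333)),np.degrees(np.arctan2(d[1],d[0])))
t=calibration('top')
f=lambda x,y:onz(t,(240+(x-400)/2,100+y/2),66)
print((f(612,288)+f(660,264))/2)"
```

```text
[597.38136644  60.38765085  83.5       ] 113.65659615128494
[506.39551265  14.00262665  66.        ]
```

```bash
python3 -c "
from h import *
print(finish_job())"; python3 st.py
```

```text
the job is handed in; nothing more can be done
None
the job is handed in; nothing more can be done
```

The job is handed in. The tray is out, the cap was screwed home and backed off about a quarter turn, and the gripper is still holding it. No verdict was reported.

- **Tray:** I pulled it by the bar about 107 mm, until it stopped with about 22 N on the wrist. At the end the handle measured within about 3 mm of that stop position.
- **Cap home:** It turned about 3.46 rad clockwise before bottoming out. The wrist torque rose to about 1.5 N m, and the grip slipped about 11° against the stop. I took the home position from the index line in the wrist picture (25.8°), not from the gripper angle.
- **Back-off:** The index line ended at 113.7°, so the cap stands 87.8° (1.53 rad) back from home, inside the 1.31–1.83 window. It is gripped at 34.5 mm opening and was at rest. The contact force on the cap is not reported, so I did not check the 3 N directly.
- **Bystanders:** The jars, dish and sanding block look unmoved in the last top view. I did not measure their positions again.
- **Time:** The clock stood at about 15 s of the 72 s allowed.

One small disagreement: the TCP reading was about 1–3 mm off the cap axis seen by the camera while gripping, which the grip tolerated.

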